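Bring the swinging muffler to rest over the drip tray

ROBOT

A 6-joint arm with a two-finger parallel gripper is mounted at the origin on the work surface. World frame = base frame: x ahead of the robot, y to its left, z up, the work surface at z = 0. Lengths are in mm, angles in degrees, forces in N, time in s.
With the tool pointing down it reaches from about 425 to 950 mm from the base axis. Payload 3.5 kg.
Tool frame: the origin (TCP) lies midway between the tips of the shut fingers; the grasp point (between the pads) lies 19 mm behind it (bot.grip_depth is the distance from the TCP to the grasp point, in mm); z points along the fingers, y is the line along which they close (so a half turn about z gives the same grasp; the last joint's range is limited). The gripper opens to 85 mm and grips with 20 to 120 N. Pads are 22 mm wide; open, the fingers measure 114 mm over their backs; the gripper's body (76 mm by 85 mm) begins 54 mm behind the grasp point. The pads swing forward as they close: fully open they stand 13 mm farther back than shut.
Start: joints at [66.463, 16.404, 90.338, -0, 73.258, -8.594], TCP at [174.015, 652.17, 231.325] pointing down, gripper open.
Joint ranges: [-158.93, 158.93], [-51.34, 127.21], [12.03, 142.37], [-87.48, 267.48], [13.55, 161.25], [-162.69, 162.69]. Speed limits (degrees/s): [159.86, 159.86, 180, 180, 180, 180].

INTERFACE

Orientations are given as [roll, pitch, yaw] about the fixed x, y, z axes, in that order (R = Rz(yaw) Ry(pitch) Rx(roll)).
In Python, from bench import sensors, viewer, bot gives the robot as it stands.
- The arm moves only by the tool jog_arm, never from a script. Its argument "rows" is one flat list of numbers, 6 for each row, row after row: the shift along the tool's x, y, z in mm, then the turn, a rotation vector about the tool's x, y, z in rad. A call has 1 to 5 rows; each row is the pose to reach, as a shift and turn from the pose commanded when the call began, along the tool's axes at that moment; what a row does not reach only later rows make up. A row lasts 1/12 s, in which the tool goes at most 41.7 mm and 7.16 degrees, less where a joint would pass 70% of its speed; a pose out of reach is approached as far as the arm can. A call with a gripper value outside its range is refused whole. "jaw" is the finger opening in mm, from 0 to 85.4, set as the call begins (left out, the last holds). The fingers move at their own pace and stop on an object; "grip_force" is the grip in N (left out, the last holds). Time passes only in rows, so rows that repeat a pose let the fingers close. It gives the time, the measured TCP pose, the force, the opening and the grip force at its end, in the units of the state.
- sensors.observe(): the state, without advancing time (a new reading comes with each control period).
- viewer.capture(name): name is "scene" or "side" or "wrist"; returns a dict with "color" (420x560x3 uint8, red, green, blue), "z_map" (420x560 float32, mm along the optical axis (not along the pixel's ray), 0 where there is no reading), "mtx" (3x3 intrinsics, pixels), "dist" ([k1, k2, p1, p2, k3] as OpenCV has them; the pictures are not rectified), "R" (3x3) and "t" (3): a world point X has camera coordinates R X + t; the wrist camera has in their place "hand_eye" (4x4, takes a point from camera to tool coordinates, whose origin is the TCP and whose axes are the flange's). Camera axes: x right, y down, z forward; pixel columns grow to the right and rows downward; lengths in mm; the calibration is good to about 2 mm. A picture is of the moment at which its call begins: read the wrist's pose just before it.
- bot.sign_off(): hands the job in; it is judged then, once.
Trained networks look in the newest picture that a camera, given by its name, has taken for a name from the list of things; names that differ only in an ending like _2 or _b are one class to them, and where a whole thing is asked for, a point or a joint stands for the part that bears it (a point fixed in the world has none). Each returns a list of dicts, best first, with "score" (0 to 1); they miss things now and then, are a little off and sometimes report something else, mostly with a low value. They report only what shows in the picture. A call takes as long as a camera call. They do not tell look-alikes from the thing itself.
- viewer.search_frame(target, camera): "point" ([x, y, z] in mm, in world coordinates, good to about 4 mm: the middle of the surface that is visible of it).
- viewer.masks_of(target, camera): "pixels" (420x560 bool, what is visible of it).
- viewer.mark_of(target, camera): "point" ([x, y, z] in mm, in world coordinates, good to about 4 mm: a listed point, or the origin of a listed thing).
The state is a dict: "clock": time; "joint_positions": joint angles; "qd": joint speeds; "effort": joint torques, N m; "tcp_pos": TCP position; "ee_rot": TCP orientation; "ft_force": force on the tool from outside, world axes, zero at the start; "wrist_torque": the same for the moment, N m; "opening": opening from 0.0 (shut) to 1.0 (fully open); "gripper_force": force on a finger pad.
Only numpy, scipy, OpenCV 4.12 (cv2) and the standard library are available. Lean on these libraries where they do the work, as an engineer would, in place of code of your own. Each camera call takes 0.05 s, during which the arm holds its last target. There are 200 camera calls.

TASK

The derusted muffler hangs on the trolley's swinging hanger, parked behind the round lip bar. Using the trolley's black grip block, draw it out over the lip, which sets it swinging, then work the trolley to kill the swing and leave the muffler hanging still with its tailpipe over the middle of the drip tray, and let go only when it has hung there quietly for five seconds. It is wet with rust remover: never touch the muffler, its hanger or its balance weight, do not let it swing wildly or lean or knock back on the far side of the lip, and leave everything else on the bench alone.

Things in the scene. Friction and masses are not known exactly. Their poses are not given: they have to be found in the camera images.
- stand: Fixed steel drip stand: level 24 mm square rail, 650 mm long, centre line 255 mm above the bench, on two end posts 267 mm tall. Origin on the bench under the rail's middle; y along the rail, x square to it on the side of the hanging muffler, z up. Its place and yaw (within 0.1 rad) vary.
- trolley (a joint): Slide of the aluminium trolley along the rail, m: 0 to 0.48 (hard stops), growing along the stand's +y; the trolley's middle is at stand y = value - 0.24. It runs with about 1.5 N of friction (it stays where it is left); trolley 0.5 kg, and it carries the 1 kg hanger.
- grip (a point): Middle of the black grip block on the trolley, 315 mm above the bench over the rail's centre line. Block: 34 mm (stand x) by 24 mm (along the rail, the width to grip) by 50 mm tall, top at 337 mm; take it from above, fingers closing along the rail. The trolley's flat top under it lies at 287 mm. The hanger swings in a plane 110 mm away on stand +x; its balance weight reaches 380 mm high.
- swing (a joint): Hanger angle about its pivot on the trolley, rad: 0 hanging straight, positive moves the tailpipe towards stand +y. Balanced, so it swings slowly with hardly any damping (decay time about 80 s): natural frequency w = 2.5 rad/s nominal (period 2.5 s), within 12 percent. With trolley acceleration a along +y: angle'' = -w^2 (sin(angle) + a cos(angle) / 9.81).
- hanger: The wet hanging load: flat steel bar 20 by 6 mm; low on it a rusty muffler (64 mm diameter, 120 mm long along the rail, 0.39 kg, middle 115 mm below the pivot) with a downward tailpipe; high on it a round iron balance weight (68 mm diameter, 0.48 kg, 90 mm above the pivot). Origin at the pivot: 255 mm high, 110 mm from the rail on stand +x, level with the trolley's middle along y.
- tail (a point): Centre of the rounded lower end of the tailpipe (24 mm diameter), 190 mm below the pivot; 65 mm above the bench when hanging straight.
- lip: Fixed parking lip: round steel bar 16 mm thick, 140 mm long, square to the rail, on low cheeks at stand x = 0.11, y = -0.16. Origin on the bench under its middle. The tailpipe starts on its -y side and reaches 13 mm too low to pass: it is held back until the trolley's middle is about 73 mm beyond the bar, then slips over at a swing of about -0.35 rad and swings away freely towards +y.
- lip_bar (a point): Middle of the lip's round bar, 58 mm above the bench; axes as the stand's.
- tray: Fixed aluminium drip tray, 140 mm (stand x) by 130 mm, rim 30 mm high, under the muffler's path at stand x = 0.11, somewhere on the +y side of the lip (stand y 0.06 to 0.15). Origin on the bench under its middle.
- tray_mid (a point): Middle of the tray's mouth, 30 mm above the bench: the tailpipe must hang over this point.
- wheel: Bystander: mud-caked grey plastic mower wheel lying flat, 160 mm diameter, 45 mm high; origin under its middle.
- axle_bolt: Bystander: bent steel axle bolt lying on the boards, 135 mm long, 12 mm thick.
- nut_driver: Bystander: yellow-handled nut driver lying on the boards, 220 mm long.
- pulley: Bystander: iron V-belt pulley lying flat, 84 mm diameter, 22 mm high.
- grease_tin: Bystander: steel tin, 84 mm diameter, 85 mm high.
- spare_muffler: Bystander: second rusty muffler lying on the boards, 100 mm long, 60 mm thick; no part of the job.
Things that resemble listed ones, but are neither listed nor needed, are in the scene too. There is more than one size of the tray; the one meant has the size given above.

How it is judged:
By the outcome, as a careful person would: the job done as asked, in the order asked, and still so for the second after the job is handed in, with the robot touching nothing.
It also fails if it takes over 67 s, if anything falls off the work surface, if the arm or the gripper's body presses on something with over 40 N, if the wrist force passes 120 N, or if a joint passes its speed limit or range.

## Working session

There is one attempt and no reset: what is moved stays moved. The work goes in short steps, Python scripts to look and compute and a tool call to move; the robot and the scene stay as the last step left them, time stands still between calls to the robot, and variables do not carry over. Pictures are saved under pics/ and viewed, at most 10 in all, crops included, and the job is handed in when it is done.

Besides the shell and the picture viewer there is one more tool, called after "Call:" as name(argument=value, ...) on one line, values as JSON. jog_arm: Moves the arm, as the interface text tells. Its arguments: {"type":"object","properties":{"rows":{"type":"array"},"jaw":{"type":"number"},"grip_force":{"type":"number"}},"required":["rows"]}

```bash
mkdir -p pics; ls; cat > h.py <<'E'
from bench import sensors, viewer, bot
import numpy as np, cv2
E
python3 - <<'E'
from h import *
s=sensors.observe(); print({k:np.round(v,2) for k,v in s.items()})
ims=[]
for c in ("scene","side"):
    d=viewer.capture(c); cv2.imwrite(f"pics/{c}0.png",d["color"][:,:,::-1])
    for n in ("stand","grip","tail","lip_bar","tray_mid","hanger","tray","lip","trolley"):
        try: print(c,n,[(np.round(r["point"]),round(r["score"],2)) for r in viewer.mark_of(n,c)[:3]])
        except Exception as e: print(n,e)
print(sensors.observe()["clock"])
E
```

```text
pics
{'clock': np.float64(0.0), 'joint_positions': array([66.46, 16.45, 90.43, -0.  , 73.26, -8.59]), 'qd': array([ 0.02,  0.02, -0.04, -0.  , -0.01, -0.04]), 'effort': array([-0.000e+00, -4.060e+01, -2.926e+01, -0.000e+00,  1.000e-02,
        0.000e+00]), 'tcp_pos': array([173.78, 651.56, 229.92]), 'ee_rot': array([-1.7987e+02, -2.0000e-02,  1.6505e+02]), 'ft_force': array([0.21, 0.03, 0.01]), 'wrist_torque': array([0.05, 0.04, 0.04]), 'gripper_force': np.float64(0.0), 'opening': np.float64(1.0)}
scene stand [(array([ 606., -233.,  253.]), 0.56)]
scene grip [(array([ 497., -233.,  314.]), 0.66), (array([386., 110.,  -3.]), 0.15)]
scene tail [(array([ 606., -238.,   66.]), 0.78)]
scene lip_bar [(array([ 611., -166.,   56.]), 0.95), (array([ 495., -525.,    2.]), 0.44)]
scene tray_mid [(array([619., 125.,  27.]), 0.97), (array([244., 305.,  21.]), 0.56), (array([780., 164.,   3.]), 0.21)]
scene hanger [(array([ 608., -234.,  254.]), 0.93)]
scene tray [(array([243., 307.,  -2.]), 0.86), (array([616., 125.,   1.]), 0.72)]
scene lip [(array([ 610., -170.,    1.]), 0.58), (array([777., 165.,   4.]), 0.34)]
trolley it knows: axle_bolt, grease_tin, grip, hanger, lip, lip_bar, nut_driver, pulley, spare_muffler, stand, tail, tray, tray_mid, wheel
side stand []
side grip [(array([ 492., -233.,  315.]), 0.69)]
side tail []
side lip_bar [(array([ 609., -170.,   60.]), 0.57)]
side tray_mid [(array([623., 125.,  32.]), 0.93), (array([779., 165.,  -4.]), 0.65), (array([242., 306.,  20.]), 0.6)]
side hanger [(array([ 608., -235.,  256.]), 0.75)]
side tray [(array([617., 129.,   5.]), 0.75), (array([240., 303.,   1.]), 0.57)]
side lip [(array([ 616., -168.,   -1.]), 0.9)]
trolley it knows: axle_bolt, grease_tin, grip, hanger, lip, lip_bar, nut_driver, pulley, spare_muffler, stand, tail, tray, tray_mid, wheel
0.9
```

View pics/scene0.png

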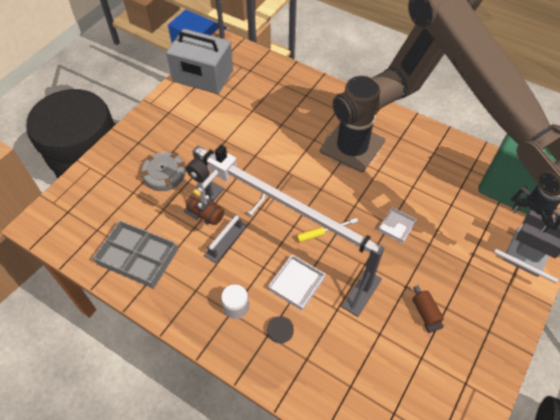

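View pics/side0.png

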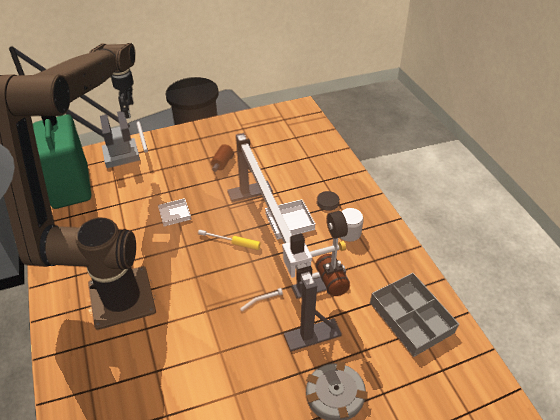

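```bash
cat >> h.py <<'E'
def cloud(d):
    z=d["z_map"]; v,u=np.nonzero(z>0)
    n=cv2.undistortPoints(np.stack([u,v],1).astype(np.float32)[:,None],d["mtx"],d["dist"])[:,0]
    zz=z[v,u][:,None]; P=np.hstack([n*zz,zz]); X=(P-d["t"])@d["R"]   # R^T(P-t)
    return X,u,v,d["color"][v,u].astype(int)
E
python3 - <<'E'
from h import *
for c in ("scene","side"):
    d=viewer.capture(c); X,u,v,col=cloud(d)
    m=(abs(X[:,2]-267)<8)&(abs(X[:,0]-500)<40)&(X[:,1]>-170)&(X[:,1]<400)
    p=np.polyfit(X[m,1],X[m,0],1)
    r=X[m,0]-np.polyval(p,X[m,1]); k=abs(r)<14; p=np.polyfit(X[m][k,1],X[m][k,0],1)
    print(c,"rail slope deg",np.degrees(p[0]),"x at y=0",p[1],m.sum(),"z",np.median(X[m,2]),"y",X[m,1].min(),X[m,1].max())
    # block top
    m=(X[:,2]>325)&(X[:,2]<345)&(abs(X[:,0]-497)<30)&(abs(X[:,1]+233)<40); Y=X[m]
    print(" block top",Y.mean(0),Y.min(0),Y.max(0),np.percentile(Y[:,2],80))
    m=(X[:,2]>295)&(X[:,2]<342)&(abs(X[:,0]-497)<35)&(abs(X[:,1]+233)<30); Y=X[m]
    print(" block all",Y.min(0),Y.max(0))
    # tray rim
    for cx,cy in((618,125),(242,306)):
        m=(X[:,2]>24)&(X[:,2]<36)&(abs(X[:,0]-cx)<100)&(abs(X[:,1]-cy)<95); Y=X[m].astype(np.float32)
        if len(Y): print(" tray",cv2.minAreaRect(Y[:,:2]))
    m=(X[:,2]>50)&(X[:,2]<70)&(abs(X[:,0]-610)<80)&(abs(X[:,1]+168)<16); Y=X[m]; print(" lip",Y.mean(0),np.polyfit(Y[:,0],Y[:,1],1),Y.min(0),Y.max(0))
    m=(X[:,2]>300)&(abs(X[:,0]-608)<45)&(abs(X[:,1]+233)<60); print(" weight",X[m].mean(0),X[m].min(0),X[m].max(0))
    m=(X[:,2]>85)&(X[:,2]<190)&(abs(X[:,0]-608)<50)&(abs(X[:,1]+233)<90); print(" muff",X[m].mean(0),X[m].min(0),X[m].max(0))
    if c=="scene":
        a=d["color"][180:340,180:450,::-1]; cv2.imwrite("pics/crop1.png",cv2.resize(a,None,fx=2.9,fy=2.9,interpolation=cv2.INTER_CUBIC))
d=viewer.capture("wrist"); print(np.round(d["hand_eye"],1))
E
```

```text
scene rail slope deg 1.5013476077213637 x at y=0 504.3194569973931 1346 z 267.39252273682007 y -169.82989513036947 336.7711559073603
 block top [ 498.77507102 -228.69949536  334.80986179] [ 479.86286251 -243.73008033  325.03566689] [ 514.38652313 -216.98148939  343.85355479] 339.5702471720583
 block all [ 479.86286251 -250.00663668  295.01539066] [ 515.75313124 -203.74357922  341.70897472]Traceback (most recent call last):
  File "<stdin>", line 16, in <module>
cv2.error: OpenCV(4.12.0) /io/opencv/modules/imgproc/src/convhull.cpp:143: error: (-215:Assertion failed) total >= 0 && (depth == CV_32F || depth == CV_32S) in function 'convexHull'
```

```bash

python3 - <<'E'
from h import *
for c in ("scene","side"):
    d=viewer.capture(c); X,u,v,col=cloud(d)
    m=(abs(X[:,2]-267)<8)&(abs(X[:,0]-500)<40)&(X[:,1]>-170)&(X[:,1]<400)
    p=np.polyfit(X[m,1],X[m,0],1)
    r=X[m,0]-np.polyval(p,X[m,1]); k=abs(r)<14; p=np.polyfit(X[m][k,1],X[m][k,0],1)
    print(c,"rail slope deg",np.degrees(p[0]),"x at y=0",p[1],m.sum(),"z",np.median(X[m,2]),"y",X[m,1].min(),X[m,1].max())
    m=(X[:,2]>333)&(X[:,2]<341)&(abs(X[:,0]-497)<30)&(abs(X[:,1]+233)<40); Y=X[m]
    print(" block top",Y.mean(0),np.percentile(Y,5,0),np.percentile(Y,95,0))
    for cx,cy in((618,125),(242,306)):
        m=(X[:,2]>24)&(X[:,2]<36)&(abs(X[:,0]-cx)<100)&(abs(X[:,1]-cy)<95); Y=X[m].astype(np.float32)
        if len(Y): print(" tray",cv2.minAreaRect(np.ascontiguousarray(Y[:,:2])))
    m=(X[:,2]>50)&(X[:,2]<70)&(abs(X[:,0]-610)<80)&(abs(X[:,1]+168)<16); Y=X[m]; print(" lip",Y.mean(0),np.polyfit(Y[:,0],Y[:,1],1),Y.min(0),Y.max(0))
    m=(X[:,2]>300)&(abs(X[:,0]-608)<45)&(abs(X[:,1]+233)<60); print(" weight",X[m].mean(0),X[m].min(0),X[m].max(0))
    m=(X[:,2]>85)&(X[:,2]<190)&(abs(X[:,0]-608)<50)&(abs(X[:,1]+233)<90); print(" muff",X[m].mean(0),X[m].min(0),X[m].max(0))
    if c=="scene":
        a=d["color"][180:340,180:450,::-1]; cv2.imwrite("pics/crop1.png",cv2.resize(a,None,fx=2.9,fy=2.9,interpolation=cv2.INTER_CUBIC))
d=viewer.capture("wrist"); print(np.round(d["hand_eye"],1))
E
```

```text
scene rail slope deg 1.5334811118707043 x at y=0 504.3376552041895 1335 z 267.3600740143115 y -169.4795445152568 337.65726116398946
 block top [ 496.87115342 -229.65373815  336.81926726] [ 481.6915865  -241.19485828  333.23926918] [ 512.92780946 -218.66191477  340.45044999]
 tray ((615.0694580078125, 126.82337951660156), (130.8595428466797, 144.5984344482422), 88.67057037353516)
 tray ((243.7692108154297, 307.0113525390625), (105.82986450195312, 92.97398376464844), 0.8787184953689575)
 lip [ 613.49763609 -163.8244749    62.67511546] [-1.78494256e-02 -1.52873894e+02] [ 531.75838921 -183.24871169   50.21044094] [ 686.48846524 -152.63266151   69.96126192]
 weight [ 612.83711927 -224.0476453   359.95891717] [ 587.42490613 -266.18778725  314.68730632] [ 627.13575837 -195.44957461  386.15982887]
 muff [ 617.03053137 -223.10522413  162.3219425 ] [ 578.39016386 -295.00714378  114.82992896] [ 640.65121358 -173.25479382  189.93486546]
side rail slope deg 1.5588781621752426 x at y=0 500.742048968255 960 z 266.78656199301474 y -168.8795460585762 334.78199640852716
 block top [ 494.86677826 -235.
[... 257 characters left out ...]
, (100.48944091796875, 95.83038330078125), 1.5486220121383667)
 lip [ 602.02072745 -172.74870544   60.95095758] [ 7.81512201e-03 -1.77453571e+02] [ 530.51836116 -182.92292497   51.16422626] [ 684.83889874 -157.18463192   68.92473814]
 weight [ 600.41085335 -245.98101298  358.19709552] [ 584.22683738 -271.30012784  303.59948751] [ 622.56549931 -199.84206822  382.01700195]
 muff [ 597.49589042 -256.26686601  161.09463125] [ 572.07666639 -302.71489025  114.40163929] [ 639.17763538 -180.59418705  189.94393954]
[[-0.000e+00 -1.000e+00 -3.000e-01  7.950e+01]
 [ 1.000e+00 -0.000e+00 -0.000e+00 -1.000e-01]
 [ 0.000e+00 -3.000e-01  1.000e+00 -1.429e+02]
 [ 0.000e+00  0.000e+00  0.000e+00  1.000e+00]]
```

View pics/crop1.png

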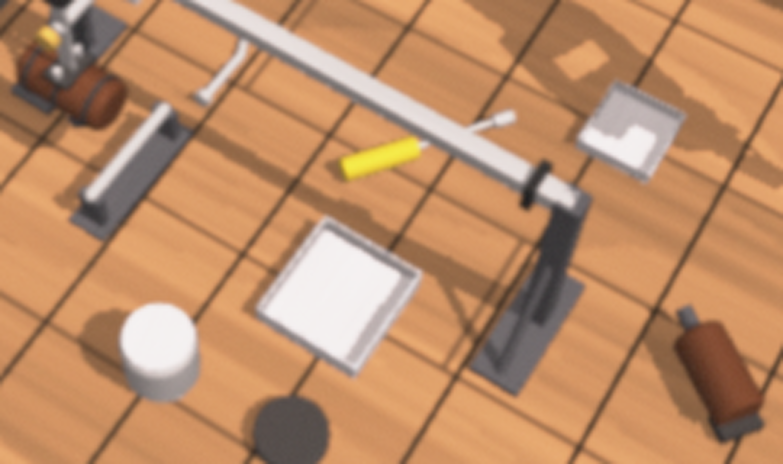

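Call:
jog_arm(rows=[-108,-54,-160,0,0,-0.235,-108,-54,-160,0,0,-0.235,-108,-54,-160,0,0,-0.235,-108,-54,-160,0,0,-0.235,-108,-54,-160,0,0,-0.235])

```text
clock: 1.52
tcp_pos: [265.6, 571.2, 394.7]
ee_rot: [179.9, 0.1, 178.5]
ft_force: [0.7, 0.7, 0.6]
opening: 0.999
gripper_force: 0.0
```

Call:
jog_arm(rows=[-109,-177,0,0,0,0,-109,-177,0,0,0,0,-109,-177,0,0,0,0,-109,-177,0,0,0,0,-109,-177,0,0,0,0])

```text
clock: 1.93
tcp_pos: [369.3, 390.6, 391.6]
ee_rot: [180.0, 0.0, 178.5]
ft_force: [0.4, -0.5, 0.3]
opening: 0.997
gripper_force: 0.0
```

Call:
jog_arm(rows=[-109,-177,0,0,0,0,-109,-177,0,0,0,0,-109,-177,0,0,0,0,-109,-177,0,0,0,0,-109,-177,0,0,0,0])

```text
clock: 2.35
tcp_pos: [473.8, 210.7, 391.7]
ee_rot: [180.0, 0.1, 178.5]
ft_force: [0.2, 0.3, -0.1]
opening: 0.999
gripper_force: 0.0
```

Call:
jog_arm(rows=[-13,-207,0,0,0,0,-13,-207,0,0,0,0,-13,-207,0,0,0,0,-13,-207,0,0,0,0,-13,-207,0,0,0,0])

```text
clock: 2.77
tcp_pos: [480.5, 3.4, 391.7]
ee_rot: [-180.0, 0.1, 178.5]
ft_force: [1.0, 0.2, -0.6]
opening: 0.996
gripper_force: 0.0
```

Call:
jog_arm(rows=[-13,-207,0,0,0,0,-13,-207,0,0,0,0,-13,-207,0,0,0,0,-13,-207,0,0,0,0,-13,-207,0,0,0,0])

```text
clock: 3.18
tcp_pos: [488.1, -204.0, 391.7]
ee_rot: [-180.0, 0.0, 178.5]
ft_force: [0.9, 0.4, 0.2]
opening: 0.999
gripper_force: 0.0
```

```bash

python3 - <<'E'
from h import *
from scipy.spatial.transform import Rotation as Ro
s=sensors.observe(); T=np.eye(4);T[:3,:3]=Ro.from_euler('xyz',s["ee_rot"],degrees=True).as_matrix();T[:3,3]=s["tcp_pos"]
d=viewer.capture("wrist"); E=np.linalg.inv(T@d["hand_eye"]); d["R"],d["t"]=E[:3,:3],E[:3,3]
X,u,v,col=cloud(d)
m=(X[:,2]>333)&(X[:,2]<341)&(abs(X[:,0]-497)<35)&(abs(X[:,1]+233)<40); Y=X[m]
print(len(Y),Y.mean(0),np.percentile(Y,3,0),np.percentile(Y,97,0))
m=(abs(X[:,2]-267)<6)&(abs(X[:,0]-500)<30)&(X[:,1]>-170); Y=X[m]; 
if len(Y): print(len(Y),Y.mean(0),np.percentile(Y,3,0),np.percentile(Y,97,0))
m=(abs(X[:,2]-287)<6)&(abs(X[:,0]-500)<60)&(abs(X[:,1]+233)<60); Y=X[m]; 
if len(Y): print(len(Y),Y.mean(0),np.percentile(Y,3,0),np.percentile(Y,97,0))
print([(np.round(r["point"]),r["score"]) for r in viewer.mark_of("grip","wrist")])
E
```

```text
1964 [ 496.16720764 -233.18003315  336.99326303] [ 481.07813443 -244.41651752  334.56030329] [ 512.59238729 -222.21120672  338.47347099]
7075 [500.87561111 -73.86772367 266.93253069] [ 489.07729538 -164.0449188   263.55902095] [513.42582969  18.35467463 268.4541125 ]
4781 [ 491.0834847  -231.13640225  287.16586815] [ 468.09779965 -266.55712492  284.71701743] [ 524.30111465 -200.30334748  288.65833765]
[(array([ 498., -238.,  318.]), 0.6), (array([781., 165.,   2.]), 0.19)]
```

Call:
jog_arm(rows=[-9,-29,0,0,0,0,-9,-29,20,0,0,0,-9,-29,50,0,0,0,-9,-29,80,0,0,0,-9,-29,93,0,0,0], jaw=60)

```text
clock: 3.7
tcp_pos: [495.4, -229.7, 293.8]
ee_rot: [179.8, -0.3, 178.5]
ft_force: [-0.2, 0.4, -0.5]
opening: 0.705
gripper_force: 0.0
```

Call:
jog_arm(rows=[0,0,0,0,0,0,0,0,0,0,0,0,0,0,0,0,0,0,0,0,0,0,0,0,0,0,0,0,0,0], jaw=0, grip_force=80)

```text
clock: 4.12
tcp_pos: [497.6, -231.5, 300.9]
ee_rot: [-179.9, 0.2, 178.5]
ft_force: [-1.1, 0.6, 2.1]
opening: 0.275
gripper_force: 80.8
```

```bash
cat >> h.py <<'E'
YA=np.radians(-1.53); ex=np.array([np.cos(YA),np.sin(YA)]); ey=np.array([-np.sin(YA),np.cos(YA)])
G0=np.array([496.2,-233.0])   # grip at start: trolley q=0 here
def theta(d,q):
    """swing from the clouds of the weight and the muffler (scene camera), q=trolley travel in mm"""
    X,u,v,col=cloud(d); P=np.c_[(X[:,:2]-G0)@ex,(X[:,:2]-G0)@ey-q,X[:,2]-255]
    m=(abs(P[:,0]-110)<50); P=P[m]
    return P
REF='ref.npy'
def fit(P,ref):
    from scipy.spatial import cKDTree
    t=cKDTree(ref)
    best=None
    def cost(a):
        c,s=np.cos(a),np.sin(a); Q=np.c_[P[:,0],P[:,1]*c+P[:,2]*s,-P[:,1]*s+P[:,2]*c]   # undo: y'= y c + z s
        k=(Q[:,2]>-160)&(Q[:,2]<135)&(abs(Q[:,1])<(80))&~((Q[:,2]>-70)&(Q[:,2]<40))&~((Q[:,2]>0)&(abs(Q[:,1])>45))
        dd,_=t.query(Q[k],distance_upper_bound=12); return np.minimum(dd,12).mean()
    A=np.arange(-.6,.61,.03); C=[cost(a) for a in A]; i=np.argmin(C)
    B=np.arange(A[i]-.03,A[i]+.031,.005); C=[cost(a) for a in B]; j=int(np.clip(np.argmin(C),2,len(B)-3))
    p=np.polyfit(B[j-2:j+3],C[j-2:j+3],2); return -p[1]/2/p[0],min(C)
def look():
    s=sensors.observe(); q=(s["tcp_pos"][:2]-G0)@ey; d=viewer.capture("scene")
    a,c=fit(theta(d,q),np.load(REF)); return s["clock"],q,a,c
E
python3 - <<'E'
from h import *
s=sensors.observe(); q=(s["tcp_pos"][:2]-G0)@ey; print(s["clock"],s["tcp_pos"],s["opening"],s["gripper_force"],s["ft_force"],q)
d=viewer.capture("scene"); P=theta(d,0)
k=(P[:,2]>-160)&(P[:,2]<135)&(abs(P[:,1])<80)&~((P[:,2]>-70)&(P[:,2]<40))&~((P[:,2]>0)&(abs(P[:,1])>45))
ref=P[k]; np.save(REF,ref); print(len(ref))
for nm,kk in(("w",ref[:,2]>40),("m",ref[:,2]<-70)): print(nm,ref[kk].mean(0),ref[kk].min(0),ref[kk].max(0))
for a in(-.2,.1):
    c_,s_=np.cos(a),np.sin(a); R=np.c_[ref[:,0],ref[:,1]*c_-ref[:,2]*s_,ref[:,1]*s_+ref[:,2]*c_]; print(a,fit(R,ref))
print(look())
cv2.imwrite("pics/g.png",d["color"][100:260,130:300,::-1].repeat(4,0).repeat(4,1)[:600])
E
```

```text
4.1167 [ 497.58069055 -231.48822445  300.89155532] 0.2754950687604869 80.80620288848877 [-1.1446659   0.62088244  2.0783227 ] 1.5481015182502718
1068
w [116.41387317  11.5426482  104.50026885] [ 93.89076291 -28.13718669  58.98775578] [131.07109135  39.32294995 129.04114318]
m [120.28686557  17.80600474 -93.05964867] [  78.91789682  -53.23689081 -139.96682189] [145.25331103  66.61252977 -70.19923103]
-0.2 (np.float64(-0.1999993615834242), np.float64(4.235198546049506e-14))
0.1 (np.float64(0.10000063841657635), np.float64(7.019672795037925e-14))
(4.1667, np.float64(1.5395997263229089), np.float64(-0.01665641639359216), np.float64(2.905054125899972))
```

View pics/g.png

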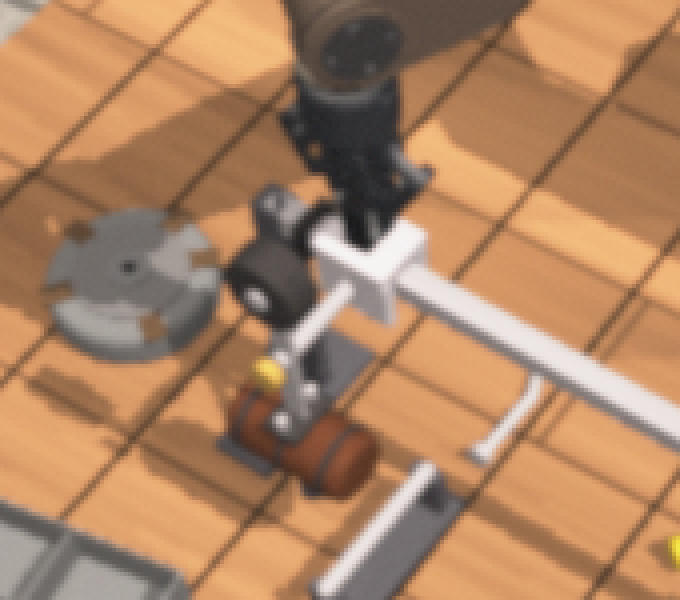

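Call:
jog_arm(rows=[0,4,0,0,0,0,0,12,0,0,0,0,0,22,0,0,0,0,0,32,0,0,0,0,0,42,0,0,0,0])

```text
clock: 4.63
tcp_pos: [498.7, -189.6, 300.9]
ee_rot: [-179.8, 0.2, 178.5]
ft_force: [-0.3, -1.9, 5.4]
opening: 0.269
gripper_force: 81.4
```

Call:
jog_arm(rows=[0,10,0,0,0,0,0,20,0,0,0,0,0,30,0,0,0,0,0,40,0,0,0,0,0,50,0,0,0,0])

```text
clock: 5.05
tcp_pos: [500.0, -139.5, 300.9]
ee_rot: [-179.8, 0.2, 178.5]
ft_force: [0.3, -2.0, 5.1]
opening: 0.271
gripper_force: 81.4
```

Call:
jog_arm(rows=[0,9,0,0,0,0,0,17,0,0,0,0,0,24,0,0,0,0,0,30,0,0,0,0,0,35,0,0,0,0])

```text
clock: 5.47
tcp_pos: [500.9, -104.3, 300.9]
ee_rot: [-179.9, 0.2, 178.5]
ft_force: [-0.7, -1.8, 5.9]
opening: 0.271
gripper_force: 81.4
```

```bash
sed -i 's/G0)@ey; d=viewer/G0)@ey-1.5; d=viewer/' h.py
python3 - <<'E'
from h import *
s=sensors.observe(); print(s["tcp_pos"],s["ft_force"],s["ee_rot"])
for i in range(2): print(np.round(look(),4))
E
```

```text
[ 500.93250378 -104.34504236  300.91975579] [-0.66971462 -1.7541612   5.92261159] [-179.85007434    0.23358377  178.53145348]
[  5.4667 127.2354  -0.3535   3.1782]
[  5.5167 128.2387  -0.3509   3.2584]
```

Call:
jog_arm(rows=[0,4,0,0,0,0,0,8,0,0,0,0,0,13,0,0,0,0,0,18,0,0,0,0,0,23,0,0,0,0])

```text
clock: 5.98
tcp_pos: [501.5, -81.6, 300.9]
ee_rot: [-179.9, 0.2, 178.5]
ft_force: [0.0, -1.9, 5.6]
opening: 0.27
gripper_force: 81.5
```

```bash

python3 - <<'E'
from h import *
for i in range(2): print(np.round(look(),4))
E
```

```text
[  5.9833 149.9521  -0.3085   3.2421]
[  6.0333 151.0461  -0.2688   3.1524]
```

```bash
cat > plan.py <<'E'
import numpy as np, json, sys
from scipy.optimize import least_squares, linprog
g=9.81; DT=1/12; n=4; h=DT/n
log=json.load(open('log.json'))   # {"t0":, "q":[[t,q],...], "th":[[t,th],...]}
Q=np.array(log["q"]); TH=np.array(log["th"]); LAG=log.get("lag",0.03)
qf=lambda t: np.interp(t-LAG,Q[:,0],Q[:,1])/1e3
def sim(p,ts):   # p: theta0, om0 at Q[0,0], w, bias
    th,om,w,b=p; t=t0=log["t0"]; hh=1/240; out=[]; v=lambda t:(qf(t+hh/2)-qf(t-hh/2))/hh
    psi=th; dpsi=om+w*w/g*v(t)      # psi'=theta'+w^2/g v
    q0=qf(t0); ts=list(ts); i=0
    while i<len(ts):
        if t>=ts[i]-1e-9: out.append((th+b,dpsi-w*w/g*v(t))); i+=1; continue
        dpsi+=-w*w*np.sin(th)*hh-dpsi*0*hh; psi+=dpsi*hh; t+=hh; th=psi-w*w/g*(qf(t)-q0)
    return np.array(out)
k=TH[:,0]>=log["t0"]-1e-9; T,Y=TH[k,0],TH[k,1]
pr=np.array(log["prior"]); sg=np.array(log["sig"])
r=least_squares(lambda p: np.r_[(sim(p,T)[:,0]-Y)/0.012,(p-pr)/sg],pr)
p=r.x; res=Y-sim(p,T)[:,0]
tn=float(sys.argv[1]); N=int(sys.argv[2]); qend=float(sys.argv[3]); VM=float(sys.argv[4]) if len(sys.argv)>4 else 28
x=sim(p,[tn+LAG])[0]; w=p[2]; x0=np.array([x[0]-p[3],x[1]]); qn=Q[-1,1]
print("fit",np.round(p,3),"res",np.round(res[-8:],3),"now th,om",np.round(x0,3),"amp",round(float(np.hypot(x0[0],x0[1]/w)),3))
# linear response: velocity rows v_k (mm/row); state after each row; theta'=dpsi - w2/g v
c,s=np.cos(w*DT),np.sin(w*DT); A=np.array([[c,s/w],[-w*s,c]])
def run(v,x0):
    X=[];x=x0.copy();vp=0
    for a in v:
        x=x+np.array([0,-w*w/g*(a-vp)*1e-3/DT]); x=A@x; vp=a; X.append(x)
    X.append(x+np.array([0,w*w/g*vp*1e-3/DT])); return np.array(X)
base=run(np.zeros(N),x0); R=np.array([run(e,np.zeros(2)) for e in np.eye(N)]) # N x (N+1) x 2
TT=R[:,:,0].T; # theta rows
# vars v(N), e(2) final abs, u(N+1) abs theta, j(N) abs dv
I=np.eye(N); D=I-np.eye(N,k=-1); D=np.vstack([D,-I[-1]]); C=np.tril(np.ones((N,N)))
nv=N+2+(N+1)+(N+1); cost=np.r_[np.zeros(N),50,50,np.ones(N+1)*0.05,np.ones(N+1)*0.0005]
Aub=[];bub=[]
def add(M,b,blk=None,off=0):
    M=np.atleast_2d(M); Z=np.zeros((len(M),nv)); Z[:,:N]=M
    if blk is not None:
        for i in range(len(M)): Z[i,off+i]=-1
    Aub.append(Z); bub.append(np.broadcast_to(b,len(M)))
F=np.array([R[:,-1,0],R[:,-1,1]/w]); f=np.array([base[-1,0],base[-1,1]/w])
add(F,-f,1,N);add(-F,f,1,N)
add(TT,-base[:,0],1,N+2);add(-TT,base[:,0],1,N+2)
add(D,0,1,2*N+3);add(-D,0,1,2*N+3)
add(D,9);add(-D,9)
add(C,log["qmax"]-qn);add(-C,qn-log["qmin"])
add(-(C+190*TT[:N]),qn+190*base[:N,0]-67.6-27)
Ae=np.zeros((1,nv));Ae[0,:N]=1
s_=linprog(cost,np.vstack(Aub),np.concatenate(bub),Ae,[qend-qn],bounds=[(-VM,VM)]*N+[(0,None)]*(nv-N))
print(s_.message[:40]); v=s_.x[:N]; X=run(v,x0)
print("q",np.round(qn+np.cumsum(v)).astype(int).tolist()); print("shift",np.round(np.cumsum(v)).astype(int).tolist())
print("th",np.round(X[:,0],2).tolist(), "final amp",np.hypot(X[-1,0],X[-1,1]/w))
E
cat > log.json <<'E'
{"t0":5.7667,"q":[[5.5667,127.5],[5.65,131.5],[5.7333,135.5],[5.8167,140.5],[5.9,145.5],[5.9833,150.5],[6.0833,150.5]],
"th":[[5.9833,-0.3085],[6.0333,-0.2688]],"prior":[-0.345,0.03,2.5,0],"sig":[0.02,0.05,0.15,0.005],"qmin":150,"qmax":450}
E
for N in 30 40 48; do python3 plan.py 6.0833 $N 360; done
```

```text
fit [-3.540e-01  2.100e-02  2.493e+00 -1.000e-03] res [-0.008  0.005] now th,om [-0.218  0.718] amp 0.361
Optimization terminated successfully. (H
q [150, 150, 150, 150, 151, 161, 180, 208, 236, 264, 292, 320, 348, 376, 404, 428, 444, 450, 450, 450, 450, 450, 450, 441, 423, 396, 373, 360, 355, 360]
shift [0, 0, 0, 0, 0, 10, 30, 58, 86, 114, 142, 170, 198, 226, 254, 278, 293, 299, 299, 299, 299, 299, 299, 290, 272, 245, 223, 209, 205, 209]
th [-0.15, -0.08, -0.01, 0.07, 0.14, 0.2, 0.24, 0.27, 0.29, 0.29, 0.29, 0.27, 0.24, 0.19, 0.15, 0.09, 0.04, -0.01, -0.05, -0.09, -0.13, -0.16, -0.19, -0.2, -0.2, -0.18, -0.16, -0.13, -0.11, -0.09, -0.09] final amp 0.15723903423399013
fit [-3.540e-01  2.100e-02  2.493e+00 -1.000e-03] res [-0.008  0.005] now th,om [-0.218  0.718] amp 0.361
Optimization terminated successfully. (H
q [150, 150, 150, 150, 150, 150, 160, 178, 206, 234, 262, 290, 318, 346, 374, 402, 427, 443, 450, 450, 450, 446, 433, 411, 383, 355, 327, 299, 271, 245, 228, 220, 221, 231, 250, 278, 306, 333, 351, 360]
shift [0, 0, 0, 0, 0, 0, 9, 28, 55, 83, 111, 139, 167, 195, 223, 251, 276
[... 657 characters left out ...]
 423, 396, 370, 343, 317, 290, 263, 237, 210, 193, 184, 184, 194, 206, 218, 230, 242, 254, 266, 278, 291, 303, 315, 327, 339, 351, 360]
shift [0, 0, 0, 0, 6, 21, 45, 73, 101, 129, 157, 185, 213, 241, 269, 288, 298, 299, 299, 299, 290, 272, 246, 219, 193, 166, 140, 113, 86, 60, 42, 34, 34, 43, 55, 67, 80, 92, 104, 116, 128, 140, 152, 164, 176, 188, 200, 209]
th [-0.15, -0.08, -0.01, 0.07, 0.13, 0.19, 0.23, 0.26, 0.28, 0.29, 0.28, 0.27, 0.24, 0.2, 0.15, 0.1, 0.05, 0.01, -0.03, -0.08, -0.11, -0.13, -0.14, -0.15, -0.15, -0.14, -0.13, -0.11, -0.09, -0.06, -0.03, -0.01, 0.0, 0.01, 0.02, 0.02, 0.03, 0.03, 0.04, 0.04, 0.04, 0.03, 0.03, 0.03, 0.02, 0.01, 0.01, 0.0, 0.0] final amp 2.49604634801036e-16
```

Call:
jog_arm(rows=[0,0,0,0,0,0,0,0,0,0,0,0,0,0,0,0,0,0])

```text
clock: 6.33
tcp_pos: [501.5, -80.9, 300.9]
ee_rot: [-180.0, 0.2, 178.5]
ft_force: [-0.6, 1.9, 6.9]
opening: 0.27
gripper_force: 81.5
```

```bash
cat >> h.py <<'E'
import json
def obs(k=1):
    L=json.load(open('log.json'))
    for i in range(k):
        t,q,a,c=look(); L["th"].append([t,a]); print(np.round([t,q,a,c],4))
    L["q"].append([sensors.observe()["clock"],L["q"][-1][1]]); json.dump(L,open('log.json','w'))
def cmd(t,shifts):
    L=json.load(open('log.json')); q=L["q"][-1][1]; L["q"].append([t,q]); L["q"]+=[[t+(i+1)/12,q+s] for i,s in enumerate(shifts)]; json.dump(L,open('log.json','w'))
E
python3 -c "
from h import *
obs(1); print(sensors.observe()['clock'])"
python3 plan.py $(python3 -c "from h import *; print(sensors.observe()['clock'])") 46 360
```

```text
[ 6.333300e+00  1.506811e+02 -1.310000e-02  2.825100e+00]
6.3833
fit [-3.610e-01  3.200e-02  2.585e+00 -1.000e-03] res [-0.009  0.002  0.004] now th,om [0.063 0.941] amp 0.369
Optimization terminated successfully. (H
q [160, 178, 204, 232, 260, 288, 316, 344, 372, 400, 426, 442, 450, 450, 450, 440, 422, 395, 367, 340, 313, 285, 258, 231, 204, 187, 179, 180, 189, 200, 212, 223, 234, 245, 256, 267, 279, 290, 301, 309, 318, 326, 335, 343, 352, 360]
shift [9, 27, 54, 82, 110, 138, 166, 194, 222, 250, 276, 292, 300, 300, 299, 290, 271, 244, 217, 189, 162, 135, 107, 80, 54, 37, 28, 29, 39, 50, 61, 72, 83, 95, 106, 117, 128, 139, 150, 159, 167, 176, 184, 193, 201, 209]
th [0.13, 0.19, 0.23, 0.27, 0.29, 0.29, 0.28, 0.26, 0.23, 0.19, 0.14, 0.09, 0.04, -0.01, -0.05, -0.09, -0.11, -0.13, -0.14, -0.14, -0.14, -0.13, -0.11, -0.09, -0.06, -0.04, -0.03, -0.01, -0.01, -0.0, 0.01, 0.01, 0.02, 0.02, 0.03, 0.03, 0.03, 0.03, 0.03, 0.03, 0.02, 0.02, 0.02, 0.01, 0.01, 0.0, 0.0] final amp 2.1952922956960016e-16
```

Call:
jog_arm(rows=[0,9,0,0,0,0,0,27,0,0,0,0,0,54,0,0,0,0,0,82,0,0,0,0,0,110,0,0,0,0])

```text
clock: 6.8
tcp_pos: [504.4, 29.0, 300.9]
ee_rot: [-179.9, 0.3, 178.5]
ft_force: [1.9, -2.8, 4.5]
opening: 0.267
gripper_force: 81.3
```

Call:
jog_arm(rows=[0,28,0,0,0,0,0,56,0,0,0,0,0,84,0,0,0,0,0,112,0,0,0,0,0,140,0,0,0,0])

```text
clock: 7.22
tcp_pos: [508.1, 169.5, 300.9]
ee_rot: [-179.9, 0.3, 178.5]
ft_force: [2.2, -2.1, 6.1]
opening: 0.273
gripper_force: 81.4
```

Call:
jog_arm(rows=[0,26,0,0,0,0,0,42,0,0,0,0,0,50,0,0,0,0])

```text
clock: 7.47
tcp_pos: [509.4, 220.7, 300.9]
ee_rot: [180.0, 0.3, 178.6]
ft_force: [1.1, -3.2, 7.8]
opening: 0.271
gripper_force: 81.5
```

```bash
python3 -c "
from h import *
cmd(6.3833,[9,27,54,82,110,138,166,194,222,250,276,292,300])
obs(2); s=sensors.observe(); print(s['clock'],s['tcp_pos'],s['opening'])"
for N in 30 34 40; do python3 plan.py $(python3 -c "from h import *; print(sensors.observe()['clock'])") $N 360;done
```

```text
[7.466700e+00 4.523744e+02 7.500000e-03 3.036800e+00]
[ 7.516700e+00  4.532591e+02 -2.370000e-02  3.009800e+00]
7.5667 [509.44523973 220.66154079 300.91978099] 0.2695289243421747
fit [-0.358  0.003  2.698 -0.003] res [-0.008  0.002 -0.006 -0.001 -0.004] now th,om [-0.061 -0.512] amp 0.199
Optimization terminated successfully. (H
q [442, 424, 397, 371, 344, 318, 291, 265, 238, 220, 211, 211, 220, 230, 239, 249, 258, 268, 277, 287, 296, 306, 315, 322, 328, 335, 341, 347, 354, 360]
shift [-9, -27, -53, -80, -106, -133, -159, -186, -212, -230, -239, -239, -230, -221, -211, -202, -192, -183, -173, -164, -154, -145, -135, -129, -122, -116, -110, -103, -97, -91]
th [-0.09, -0.12, -0.13, -0.13, -0.13, -0.12, -0.11, -0.09, -0.06, -0.04, -0.02, -0.01, -0.01, 0.0, 0.01, 0.01, 0.01, 0.02, 0.02, 0.02, 0.02, 0.02, 0.02, 0.02, 0.02, 0.02, 0.01, 0.01, 0.0, -0.0, -0.0] final amp 1.0961496750438375e-16
fit [-0.358  0.003  2.698 -0.003] res [-0.008  0.002 -0.006 -0.001 -0.004] now th,om [-0.061 -0.512] amp 0.199
Optimization terminated successfully. (H
q [442, 424, 396, 368, 340, 312, 284, 256, 228, 20
[... 757 characters left out ...]
, 312, 284, 256, 228, 206, 192, 188, 192, 202, 212, 222, 232, 242, 251, 261, 271, 281, 291, 301, 308, 315, 318, 321, 325, 328, 331, 334, 337, 341, 344, 347, 350, 354, 357, 360]
shift [-9, -27, -54, -82, -110, -138, -166, -194, -222, -245, -258, -263, -258, -248, -238, -229, -219, -209, -199, -189, -179, -170, -160, -150, -142, -136, -132, -129, -126, -123, -120, -116, -113, -110, -107, -103, -100, -97, -94, -91]
th [-0.09, -0.12, -0.13, -0.13, -0.13, -0.12, -0.1, -0.08, -0.06, -0.03, -0.01, -0.0, 0.01, 0.01, 0.01, 0.01, 0.01, 0.01, 0.01, 0.01, 0.01, 0.01, 0.0, 0.0, 0.0, 0.0, 0.0, 0.0, 0.01, 0.01, 0.01, 0.01, 0.01, 0.01, 0.01, 0.01, 0.01, 0.0, 0.0, -0.0, -0.0] final amp 1.7424344672996862e-17
```

Call:
jog_arm(rows=[0,-9,0,0,0,0,0,-27,0,0,0,0,0,-53,0,0,0,0,0,-80,0,0,0,0,0,-106,0,0,0,0])

```text
clock: 7.98
tcp_pos: [506.6, 112.5, 300.9]
ee_rot: [180.0, 0.3, 178.6]
ft_force: [2.8, 1.2, 6.0]
opening: 0.27
gripper_force: 81.3
```

Call:
jog_arm(rows=[0,-27,0,0,0,0,0,-53,0,0,0,0,0,-80,0,0,0,0,0,-106,0,0,0,0,0,-124,0,0,0,0])

```text
clock: 8.4
tcp_pos: [503.3, -12.9, 300.9]
ee_rot: [-179.9, 0.3, 178.5]
ft_force: [1.6, 2.0, 5.3]
opening: 0.278
gripper_force: 81.4
```

Call:
jog_arm(rows=[0,-9,0,0,0,0,0,-9,0,0,0,0])

```text
clock: 8.57
tcp_pos: [503.0, -22.6, 300.9]
ee_rot: [-179.8, 0.2, 178.4]
ft_force: [-0.3, -1.6, 7.0]
opening: 0.271
gripper_force: 81.5
```

```bash
python3 -c "
from h import *
cmd(7.5667,[-9,-27,-53,-80,-106,-133,-159,-186,-212,-230,-239,-239])
obs(3); s=sensors.observe(); print(s['clock'],s['tcp_pos'],s['opening'])"
for N in 24 32; do python3 plan.py $(python3 -c "from h import *; print(sensors.observe()['clock'])") $N 357 15;done
```

```text
[ 8.566700e+00  2.090256e+02 -4.230000e-02  2.976200e+00]
[ 8.616700e+00  2.097893e+02 -3.430000e-02  2.912600e+00]
[ 8.666700e+00  2.102126e+02 -3.180000e-02  2.935400e+00]
8.7167 [503.09522461 -21.16739295 300.86577684] 0.26915330941236115
fit [-0.358  0.029  2.662 -0.007] res [-0.007  0.002 -0.005 -0.008 -0.01  -0.002 -0.002 -0.007] now th,om [-0.005  0.165] amp 0.062
Optimization terminated successfully. (H
q [220, 230, 240, 250, 260, 270, 279, 289, 299, 309, 319, 328, 338, 348, 354, 355, 355, 355, 356, 356, 356, 356, 357, 357]
shift [9, 19, 29, 38, 48, 58, 68, 78, 88, 97, 107, 117, 127, 137, 143, 143, 143, 144, 144, 144, 145, 145, 145, 145]
th [0.0, 0.01, 0.02, 0.02, 0.03, 0.03, 0.03, 0.03, 0.03, 0.03, 0.02, 0.02, 0.01, 0.01, 0.0, 0.0, 0.0, 0.0, 0.0, 0.0, 0.0, 0.0, 0.0, 0.0, 0.0] final amp 4.3598818881330506e-17
fit [-0.358  0.029  2.662 -0.007] res [-0.007  0.002 -0.005 -0.008 -0.01  -0.002 -0.002 -0.007] now th,om [-0.005  0.165] amp 0.062
Optimization terminated successfully. (H
q [220, 230, 240, 250, 259, 269, 279, 289, 298, 308, 318, 328, 337, 347, 354, 355, 355, 355, 355, 355, 356, 356, 356, 356, 356, 356, 356, 356, 357, 357, 357, 357]
shift [9, 19, 28, 38, 48, 58, 67, 77, 87, 97, 106, 116, 126, 135, 143, 143, 143, 144, 144, 144, 144, 144, 144, 144, 145, 145, 145, 145, 145, 145, 145, 146]
th [0.0, 0.01, 0.02, 0.02, 0.03, 0.03, 0.03, 0.03, 0.03, 0.03, 0.02, 0.02, 0.01, 0.01, -0.0, -0.0, -0.0, 0.0, 0.0, 0.0, 0.0, 0.0, 0.0, 0.0, 0.0, 0.0, 0.0, 0.0, 0.0, 0.0, 0.0, 0.0, 0.0] final amp 4.836173234131961e-17
```

Call:
jog_arm(rows=[0,9,0,0,0,0,0,19,0,0,0,0,0,29,0,0,0,0,0,39,0,0,0,0,0,49,0,0,0,0])

```text
clock: 9.13
tcp_pos: [504.4, 28.6, 300.9]
ee_rot: [-179.9, 0.2, 178.5]
ft_force: [0.5, -1.5, 5.4]
opening: 0.27
gripper_force: 81.4
```

Call:
jog_arm(rows=[0,10,0,0,0,0,0,20,0,0,0,0,0,30,0,0,0,0,0,40,0,0,0,0,0,50,0,0,0,0])

```text
clock: 9.55
tcp_pos: [505.7, 78.8, 300.9]
ee_rot: [-179.9, 0.2, 178.5]
ft_force: [0.2, -2.3, 4.8]
opening: 0.27
gripper_force: 81.5
```

Call:
jog_arm(rows=[0,10,0,0,0,0,0,20,0,0,0,0,0,30,0,0,0,0,0,40,0,0,0,0,0,47,0,0,0,0])

```text
clock: 9.97
tcp_pos: [507.0, 126.2, 300.9]
ee_rot: [-179.9, 0.3, 178.5]
ft_force: [-0.1, -1.1, 6.1]
opening: 0.267
gripper_force: 81.4
```

```bash
python3 -c "
from h import *
cmd(8.7167,[9,19,29,39,49,59,69,79,89,99,109,119,129,139,146])
obs(4); s=sensors.observe(); print(s['clock'],s['tcp_pos'],s['opening'])
for c in ('scene','side'):
  viewer.capture(c)
  for n in ('grip','tail','tray_mid','hanger'): print(c,n,[(np.round(r['point']),round(r['score'],2)) for r in viewer.mark_of(n,c)[:1]])
"
python3 plan.py $(python3 -c "from h import *; print(sensors.observe()['clock'])") 24 357 15
```

```text
[9.966700e+00 3.578319e+02 1.900000e-03 2.956000e+00]
[1.00167e+01 3.59084e+02 4.00000e-04 2.96960e+00]
[1.006670e+01 3.586345e+02 1.130000e-02 2.970900e+00]
[1.011670e+01 3.583154e+02 6.500000e-03 2.930600e+00]
10.1667 [506.95604668 126.53816035 300.88805016] 0.26727977883656673
scene grip [(array([507., 128., 313.]), 0.87)]
scene tail [(array([618., 124.,  67.]), 0.82)]
scene tray_mid [(array([241., 305.,  22.]), 0.71)]
scene hanger [(array([613., 125., 254.]), 0.71)]
side grip [(array([504., 126., 314.]), 0.88)]
side tail [(array([616., 123.,  65.]), 0.98)]
side tray_mid [(array([240., 308.,  20.]), 0.97)]
side hanger [(array([620., 127., 257.]), 0.96)]
fit [-0.352  0.017  2.662 -0.006] res [-0.015 -0.002 -0.001 -0.005  0.    -0.     0.01   0.004] now th,om [ 0.006 -0.022] amp 0.01
Optimization terminated successfully. (H
q [358, 359, 360, 361, 362, 360, 359, 358, 357, 356, 355, 353, 352, 351, 350, 350, 350, 351, 352, 353, 354, 355, 356, 357]
shift [1, 2, 2, 3, 4, 3, 2, 1, -1, -2, -3, -4, -5, -6, -8, -8, -7, -6, -5, -4, -3, -2, -1, -1]
th [0.0, 0.0, -0.0, -0.01, -0.01, -0.01, -0.01, -0.01, -0.01, -0.01, -0.01, -0.0, -0.0, 0.0, 0.0, 0.0, 0.0, 0.0, 0.0, 0.0, 0.0, 0.0, 0.0, -0.0, -0.0] final amp 5.970834501224736e-18
```

```bash
cat > w.py <<'E'
from h import *
import os
s=sensors.observe(); obs(1); 
d=viewer.capture("scene"); np.save(f"trk_{s['clock']+0.05:.3f}.npy",d["color"])
E
python3 w.py; python3 - <<'E'
from h import *
d=viewer.capture("scene"); L=cv2.projectPoints
for z in (140,65): 
    X=np.array([[617,124.5,z]],float); print(cv2.projectPoints(X,cv2.Rodrigues(d["R"])[0],np.array(d["t"],float),d["mtx"],d["dist"])[0].ravel())
cv2.imwrite("pics/now.png",cv2.resize(d["color"][150:330,200:400,::-1],None,fx=3,fy=3))
E
```

```text
[1.066670e+01 3.579096e+02 8.800000e-03 2.941000e+00]
[297.15800013 263.92928609]
[296.44454163 274.88338908]
```

Call:
jog_arm(rows=[0,0,0,0,0,0,0,0,0,0,0,0,0,0,0,0,0,0,0,0,0,0,0,0])

```text
clock: 11.15
tcp_pos: [507.0, 126.2, 300.9]
ee_rot: [180.0, 0.3, 178.5]
ft_force: [0.8, 0.8, 6.5]
opening: 0.267
gripper_force: 81.4
```

```bash
python3 w.py
```

```text
[ 1.115000e+01  3.578939e+02 -1.990000e-02  3.022800e+00]
```

Call:
jog_arm(rows=[0,0,0,0,0,0,0,0,0,0,0,0,0,0,0,0,0,0,0,0,0,0,0,0])

```text
clock: 11.58
tcp_pos: [507.0, 126.2, 300.9]
ee_rot: [180.0, 0.3, 178.5]
ft_force: [0.9, 1.4, 5.7]
opening: 0.271
gripper_force: 81.4
```

```bash
python3 w.py
```

```text
[ 1.158330e+01  3.579062e+02 -3.790000e-02  2.998100e+00]
```

Call:
jog_arm(rows=[0,0,0,0,0,0,0,0,0,0,0,0,0,0,0,0,0,0,0,0,0,0,0,0])

```text
clock: 12.02
tcp_pos: [507.0, 126.2, 300.9]
ee_rot: [180.0, 0.3, 178.5]
ft_force: [1.5, 0.9, 6.1]
opening: 0.272
gripper_force: 81.4
```

```bash
python3 w.py
```

```text
[ 1.201670e+01  3.578823e+02 -1.370000e-02  2.969600e+00]
```

Call:
jog_arm(rows=[0,0,0,0,0,0,0,0,0,0,0,0,0,0,0,0,0,0,0,0,0,0,0,0])

```text
clock: 12.45
tcp_pos: [507.0, 126.2, 300.9]
ee_rot: [180.0, 0.3, 178.5]
ft_force: [0.1, 1.9, 6.1]
opening: 0.272
gripper_force: 81.4
```

```bash
python3 w.py
```

```text
[1.245000e+01 3.578899e+02 1.140000e-02 2.860100e+00]
```

Call:
jog_arm(rows=[0,0,0,0,0,0,0,0,0,0,0,0,0,0,0,0,0,0,0,0,0,0,0,0])

```text
clock: 12.88
tcp_pos: [507.0, 126.2, 300.9]
ee_rot: [180.0, 0.3, 178.5]
ft_force: [0.7, 1.6, 5.8]
opening: 0.272
gripper_force: 81.4
```

```bash
python3 w.py
```

```text
[1.288330e+01 3.578803e+02 1.460000e-02 2.950300e+00]
```

View pics/now.png

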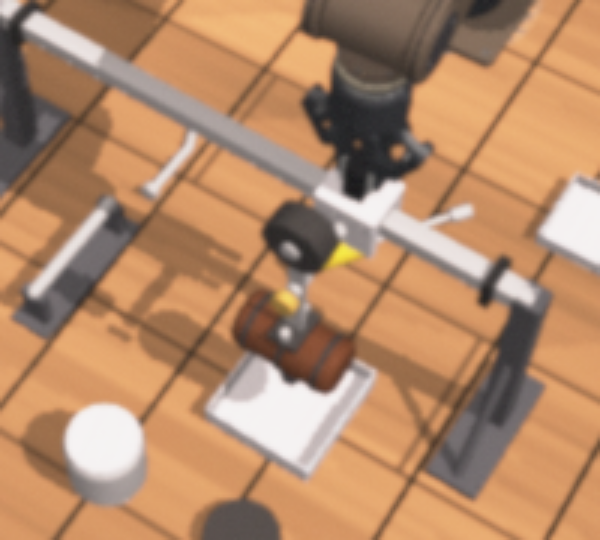

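```bash
ls trk*; python3 - <<'E'
import json
L=json.load(open('log.json')); print(L["q"][-8:])
L.update(t0=10.05,prior=[0.01,0,2.66,-0.01],sig=[.05,.1,.08,.02]); json.dump(L,open('log.json','w'))
E
T=$(python3 -c "from h import *; print(sensors.observe()['clock'])"); echo $T
for N in 20 28; do python3 plan.py $T $N 360 10; done
python3 - <<'E'
import numpy as np,cv2,glob
F=sorted(glob.glob('trk_*.npy'),key=lambda f:float(f[-10:-4].strip('_'))); g=[cv2.cvtColor(np.load(f),cv2.COLOR_RGB2GRAY).astype(np.float32)[240:285,270:325] for f in F]
for f,a in zip(F,g): print(f[-10:-4],np.round(cv2.phaseCorrelate(g[0],a,cv2.createHanningWindow((55,45),cv2.CV_32F))[0],3))
E
```

```text
trk_10.717.npy
trk_11.200.npy
trk_11.633.npy
trk_12.067.npy
trk_12.500.npy
trk_12.933.npy
[[9.9667, 357.5], [10.1667, 357.5], [10.7167, 357.5], [11.2, 357.5], [11.6333, 357.5], [12.0667, 357.5], [12.5, 357.5], [12.9333, 357.5]]
12.9833
fit [ 0.017  0.05   2.663 -0.009] res [ 0.002 -0.005  0.001  0.002 -0.004  0.002  0.001  0.001] now th,om [ 0.018 -0.048] amp 0.025
Optimization terminated successfully. (H
q [364, 370, 377, 383, 381, 377, 373, 369, 365, 361, 356, 352, 348, 347, 349, 351, 353, 356, 358, 360]
shift [6, 13, 19, 26, 23, 19, 15, 11, 7, 3, -1, -5, -9, -11, -8, -6, -4, -2, 0, 2]
th [0.01, -0.0, -0.01, -0.02, -0.02, -0.02, -0.02, -0.02, -0.01, -0.01, -0.0, 0.0, 0.0, 0.01, 0.01, 0.01, 0.0, 0.0, 0.0, 0.0, 0.0] final amp 2.6751785178352507e-17
fit [ 0.017  0.05   2.663 -0.009] res [ 0.002 -0.005  0.001  0.002 -0.004  0.002  0.001  0.001] now th,om [ 0.018 -0.048] amp 0.025
Optimization terminated successfully. (H
q [360, 362, 364, 366, 369, 366, 363, 361, 358, 355, 352, 350, 347, 344, 342, 343, 344, 344, 346, 348, 349, 351, 352, 354, 355, 357, 358, 360]
shift [2, 4, 7, 9, 11, 8, 6, 3, 0, -2, -5, -8, -10, -13, -16, -15, -14, -13, -11, -10, -8, -7, -5, -4, -2, -1, 1, 3]
th [0.01, 0.01, -0.0, -0.01, -0.01, -0.02, -0.02, -0.02, -0.02, -0.02, -0.01, -0.01, -0.01, -0.0, 0.0, 0.0, 0.0, 0.0, 0.0, 0.0, 0.01, 0.0, 0.0, 0.0, 0.0, 0.0, 0.0, -0.0, -0.0] final amp 2.118192306692758e-17
10.717 [0.  0.5]
11.200 [-0.713  0.078]
11.633 [-0.888 -0.11 ]
12.067 [-0.387  0.21 ]
12.500 [0.127 0.569]
12.933 [0.043 0.61 ]
```

Call:
jog_arm(rows=[0,2,0,0,0,0,0,4,0,0,0,0,0,7,0,0,0,0,0,9,0,0,0,0,0,11,0,0,0,0])

```text
clock: 13.4
tcp_pos: [507.2, 136.5, 300.9]
ee_rot: [-179.9, 0.2, 178.5]
ft_force: [0.2, -1.0, 6.9]
opening: 0.268
gripper_force: 81.5
```

Call:
jog_arm(rows=[0,-3,0,0,0,0,0,-5,0,0,0,0,0,-8,0,0,0,0,0,-11,0,0,0,0,0,-13,0,0,0,0])

```text
clock: 13.82
tcp_pos: [506.9, 124.0, 300.9]
ee_rot: [180.0, 0.3, 178.5]
ft_force: [-0.2, 2.0, 5.9]
opening: 0.264
gripper_force: 81.4
```

Call:
jog_arm(rows=[0,-3,0,0,0,0,0,-6,0,0,0,0,0,-8,0,0,0,0,0,-11,0,0,0,0,0,-14,0,0,0,0])

```text
clock: 14.23
tcp_pos: [506.5, 110.1, 300.9]
ee_rot: [180.0, 0.3, 178.5]
ft_force: [0.1, 1.8, 6.3]
opening: 0.271
gripper_force: 81.4
```

Call:
jog_arm(rows=[0,1,0,0,0,0,0,2,0,0,0,0,0,3,0,0,0,0,0,5,0,0,0,0,0,6,0,0,0,0])

```text
clock: 14.65
tcp_pos: [506.7, 115.5, 300.9]
ee_rot: [-179.9, 0.2, 178.5]
ft_force: [-0.4, -1.5, 5.6]
opening: 0.273
gripper_force: 81.5
```

Call:
jog_arm(rows=[0,2,0,0,0,0,0,3,0,0,0,0,0,5,0,0,0,0,0,6,0,0,0,0,0,8,0,0,0,0])

```text
clock: 15.07
tcp_pos: [506.9, 123.4, 300.9]
ee_rot: [-179.9, 0.2, 178.5]
ft_force: [0.6, -2.3, 6.5]
opening: 0.273
gripper_force: 81.4
```

Call:
jog_arm(rows=[0,1,0,0,0,0,0,3,0,0,0,0,0,5,0,0,0,0])

```text
clock: 15.32
tcp_pos: [507.0, 128.5, 300.9]
ee_rot: [-179.9, 0.2, 178.5]
ft_force: [1.0, -1.0, 6.3]
opening: 0.269
gripper_force: 81.4
```

```bash
rm trk*; python3 -c "
from h import *
cmd(12.9833,[2,4,7,9,11,8,6,3,0,-2,-5,-8,-10,-13,-16,-15,-14,-13,-11,-10,-8,-7,-5,-4,-2,-1,1,3])"; python3 w.py
```

```text
[ 1.531670e+01  3.601285e+02 -1.160000e-02  2.947900e+00]
```

Call:
jog_arm(rows=[0,0,0,0,0,0,0,0,0,0,0,0,0,0,0,0,0,0,0,0,0,0,0,0])

```text
clock: 15.75
tcp_pos: [507.0, 128.9, 300.9]
ee_rot: [-180.0, 0.3, 178.5]
ft_force: [-0.0, 0.1, 6.4]
opening: 0.269
gripper_force: 81.4
```

```bash
python3 w.py
```

```text
[ 1.575000e+01  3.605309e+02 -1.060000e-02  2.951400e+00]
```

Call:
jog_arm(rows=[0,0,0,0,0,0,0,0,0,0,0,0,0,0,0,0,0,0,0,0,0,0,0,0])

```text
clock: 16.18
tcp_pos: [507.0, 128.9, 300.9]
ee_rot: [-180.0, 0.3, 178.5]
ft_force: [-0.6, 0.2, 6.3]
opening: 0.27
gripper_force: 81.4
```

```bash
python3 w.py
```

```text
[ 1.618330e+01  3.605431e+02 -1.360000e-02  2.942600e+00]
```

Call:
jog_arm(rows=[0,0,0,0,0,0,0,0,0,0,0,0,0,0,0,0,0,0,0,0,0,0,0,0])

```text
clock: 16.62
tcp_pos: [507.0, 128.9, 300.9]
ee_rot: [-180.0, 0.3, 178.5]
ft_force: [0.3, 0.2, 5.6]
opening: 0.27
gripper_force: 81.4
```

```bash
python3 w.py
```

```text
[ 1.66167e+01  3.60511e+02 -1.31000e-02  2.93610e+00]
```

Call:
jog_arm(rows=[0,0,0,0,0,0,0,0,0,0,0,0,0,0,0,0,0,0,0,0,0,0,0,0])

```text
clock: 17.05
tcp_pos: [507.0, 128.9, 300.9]
ee_rot: [-180.0, 0.3, 178.5]
ft_force: [-0.5, 0.0, 5.7]
opening: 0.266
gripper_force: 81.4
```

```bash
python3 w.py; cat > pc.py <<'E'
import numpy as np,cv2,glob
F=sorted(glob.glob('trk_*.npy'),key=lambda f:float(f[-10:-4].strip('_'))); g=[cv2.cvtColor(np.load(f),cv2.COLOR_RGB2GRAY).astype(np.float32)[240:285,270:325] for f in F]
for f,a in zip(F,g): print(f[-10:-4],np.round(cv2.phaseCorrelate(g[0],a,cv2.createHanningWindow((55,45),cv2.CV_32F))[0],3))
E
python3 pc.py
T=$(python3 -c "from h import *; print(sensors.observe()['clock'])"); echo $T
for N in 20 28; do python3 plan.py $T $N 360 10; done
```

```text
[ 1.705000e+01  3.605232e+02 -4.400000e-03  2.966300e+00]
15.367 [-0.   0.5]
15.800 [0.041 0.492]
16.233 [0.072 0.589]
16.667 [0.155 0.707]
17.100 [0.147 0.635]
17.15
fit [ 0.018  0.052  2.667 -0.01 ] res [ 0.003  0.001  0.001 -0.003  0.    -0.002 -0.003  0.004] now th,om [0.002 0.   ] amp 0.002
Optimization terminated successfully. (H
q [361, 361, 361, 362, 362, 362, 362, 361, 361, 361, 361, 361, 361, 361, 360, 360, 360, 360, 360, 360]
shift [0, 1, 1, 1, 1, 1, 1, 1, 1, 1, 1, 0, 0, 0, 0, 0, 0, 0, 0, 0]
th [0.0, 0.0, 0.0, 0.0, -0.0, -0.0, -0.0, -0.0, -0.0, -0.0, -0.0, -0.0, -0.0, -0.0, -0.0, -0.0, -0.0, -0.0, -0.0, 0.0, 0.0] final amp 3.673806621085986e-19
fit [ 0.018  0.052  2.667 -0.01 ] res [ 0.003  0.001  0.001 -0.003  0.    -0.002 -0.003  0.004] now th,om [0.002 0.   ] amp 0.002
Optimization terminated successfully. (H
q [361, 361, 361, 362, 362, 362, 362, 361, 361, 361, 361, 361, 361, 361, 360, 360, 360, 360, 360, 360, 360, 360, 360, 360, 360, 360, 360, 360]
shift [0, 1, 1, 1, 1, 1, 1, 1, 1, 1, 1, 0, 0, 0, 0, 0, 0, 0, -1, -1, -1, -1, -1, -1, -1, -1, -1, -1]
th [0.0, 0.0, 0.0, 0.0, -0.0, -0.0, -0.0, -0.0, -0.0, -0.0, -0.0, -0.0, -0.0, -0.0, -0.0, -0.0, -0.0, -0.0, -0.0, -0.0, -0.0, -0.0, 0.0, 0.0, 0.0, 0.0, 0.0, 0.0, 0.0] final amp 1.1431584751526305e-18
```

Call:
jog_arm(rows=[0,0,0,0,0,0,0,0,0,0,0,0,0,0,0,0,0,0,0,0,0,0,0,0,0,0,0,0,0,0])

```text
clock: 17.57
tcp_pos: [507.0, 128.8, 300.9]
ee_rot: [-180.0, 0.3, 178.5]
ft_force: [0.2, -0.0, 5.6]
opening: 0.271
gripper_force: 81.4
```

Call:
jog_arm(rows=[0,0,0,0,0,0,0,0,0,0,0,0,0,0,0,0,0,0,0,0,0,0,0,0,0,0,0,0,0,0])

```text
clock: 17.98
tcp_pos: [507.0, 128.9, 300.9]
ee_rot: [-180.0, 0.3, 178.5]
ft_force: [-0.4, 0.6, 6.0]
opening: 0.27
gripper_force: 81.4
```

Call:
jog_arm(rows=[0,0,0,0,0,0,0,0,0,0,0,0,0,0,0,0,0,0,0,0,0,0,0,0,0,0,0,0,0,0])

```text
clock: 18.4
tcp_pos: [507.0, 128.9, 300.9]
ee_rot: [-180.0, 0.3, 178.5]
ft_force: [0.2, 0.1, 6.0]
opening: 0.272
gripper_force: 81.4
```

Call:
jog_arm(rows=[0,0,0,0,0,0,0,0,0,0,0,0,0,0,0,0,0,0,0,0,0,0,0,0,0,0,0,0,0,0])

```text
clock: 18.82
tcp_pos: [507.0, 128.8, 300.9]
ee_rot: [-180.0, 0.3, 178.5]
ft_force: [0.3, -0.7, 6.7]
opening: 0.27
gripper_force: 81.4
```

Call:
jog_arm(rows=[0,0,0,0,0,0,0,0,0,0,0,0,0,0,0,0,0,0,0,0,0,0,0,0,0,0,0,0,0,0])

```text
clock: 19.23
tcp_pos: [507.0, 128.9, 300.9]
ee_rot: [-180.0, 0.3, 178.5]
ft_force: [-0.1, 1.7, 5.7]
opening: 0.269
gripper_force: 81.4
```

Call:
jog_arm(rows=[0,0,0,0,0,0,0,0,0,0,0,0,0,0,0,0,0,0,0,0,0,0,0,0,0,0,0,0,0,0])

```text
clock: 19.65
tcp_pos: [507.0, 128.8, 300.9]
ee_rot: [-180.0, 0.3, 178.5]
ft_force: [-0.0, 0.2, 5.8]
opening: 0.267
gripper_force: 81.4
```

```bash
python3 w.py
```

```text
[ 1.965000e+01  3.604961e+02 -9.100000e-03  2.995200e+00]
```

Call:
jog_arm(rows=[0,0,0,0,0,0,0,0,0,0,0,0,0,0,0,0,0,0,0,0,0,0,0,0,0,0,0,0,0,0])

```text
clock: 20.17
tcp_pos: [507.0, 128.8, 300.9]
ee_rot: [-180.0, 0.3, 178.5]
ft_force: [0.3, 0.3, 5.7]
opening: 0.27
gripper_force: 81.4
```

Call:
jog_arm(rows=[0,0,0,0,0,0,0,0,0,0,0,0,0,0,0,0,0,0,0,0,0,0,0,0,0,0,0,0,0,0])

```text
clock: 20.58
tcp_pos: [507.0, 128.9, 300.9]
ee_rot: [-180.0, 0.3, 178.5]
ft_force: [-0.2, -0.8, 6.2]
opening: 0.268
gripper_force: 81.4
```

Call:
jog_arm(rows=[0,0,0,0,0,0,0,0,0,0,0,0,0,0,0,0,0,0,0,0,0,0,0,0,0,0,0,0,0,0])

```text
clock: 21.0
tcp_pos: [507.0, 128.9, 300.9]
ee_rot: [-180.0, 0.3, 178.5]
ft_force: [0.8, 0.3, 6.4]
opening: 0.267
gripper_force: 81.4
```

Call:
jog_arm(rows=[0,0,0,0,0,0,0,0,0,0,0,0,0,0,0,0,0,0,0,0,0,0,0,0,0,0,0,0,0,0])

```text
clock: 21.42
tcp_pos: [507.0, 128.9, 300.9]
ee_rot: [-180.0, 0.3, 178.5]
ft_force: [0.1, -0.1, 5.8]
opening: 0.268
gripper_force: 81.4
```

Call:
jog_arm(rows=[0,0,0,0,0,0,0,0,0,0,0,0,0,0,0,0,0,0,0,0,0,0,0,0,0,0,0,0,0,0])

```text
clock: 21.83
tcp_pos: [507.0, 128.9, 300.9]
ee_rot: [-180.0, 0.3, 178.5]
ft_force: [1.0, 0.0, 5.7]
opening: 0.273
gripper_force: 81.4
```

Call:
jog_arm(rows=[0,0,0,0,0,0,0,0,0,0,0,0,0,0,0,0,0,0,0,0,0,0,0,0,0,0,0,0,0,0])

```text
clock: 22.25
tcp_pos: [507.0, 128.9, 300.9]
ee_rot: [-180.0, 0.3, 178.5]
ft_force: [0.6, -0.1, 6.0]
opening: 0.268
gripper_force: 81.4
```

```bash
python3 w.py; python3 pc.py; python3 - <<'E'
from h import *
for c in ("scene","side"):
    d=viewer.capture(c); X,u,v,col=cloud(d)
    print(c,"tail",[np.round(r["point"]) for r in viewer.mark_of("tail",c)[:1]],"tray",[np.round(r["point"]) for r in viewer.mark_of("tray",c)[:2]],"clock",sensors.observe()["clock"])
E
```

```text
[ 2.225000e+01  3.605353e+02 -1.480000e-02  3.000100e+00]
15.367 [-0.   0.5]
15.800 [0.041 0.492]
16.233 [0.072 0.589]
16.667 [0.155 0.707]
17.100 [0.147 0.635]
19.700 [0.067 0.398]
22.300 [0.022 0.522]
scene tail [] tray [array([616., 124.,  30.]), array([618., 125.,   1.])] clock 22.5
side tail [array([618., 122.,  66.])] tray [array([620., 128.,   6.]), array([239., 304.,   0.])] clock 22.65
```

Call:
jog_arm(rows=[0,0,0,0,0,0,0,0,0,0,0,0,0,0,0,0,0,0,0,0,0,0,0,0,0,0,0,0,0,0], jaw=60)

```text
clock: 23.07
tcp_pos: [505.9, 128.8, 297.8]
ee_rot: [180.0, -0.1, 178.5]
ft_force: [-0.5, 0.1, 0.0]
opening: 0.707
gripper_force: 0.0
```

Call:
jog_arm(rows=[0,0,-10,0,0,0,0,0,-30,0,0,0,0,0,-60,0,0,0,0,0,-90,0,0,0,0,0,-110,0,0,0])

```text
clock: 23.48
tcp_pos: [506.5, 128.8, 412.4]
ee_rot: [180.0, 0.2, 178.5]
ft_force: [-0.3, 0.2, 1.0]
opening: 0.705
gripper_force: 0.0
```

Call:
jog_arm(rows=[0,0,-20,0,0,0,0,0,-30,0,0,0,0,0,-30,0,0,0,0,0,-30,0,0,0])

```text
clock: 23.82
tcp_pos: [506.1, 128.8, 438.4]
ee_rot: [180.0, 0.0, 178.5]
ft_force: [-0.6, 0.5, 0.1]
opening: 0.703
gripper_force: 0.0
```

```bash
python3 - <<'E'
from h import *
r=np.load(REF)
for i in range(3):
    d=viewer.capture("scene"); print(sensors.observe()["clock"],fit(theta(d,360.5),r), [np.round(x["point"]) for x in viewer.mark_of("grip","scene")[:1]])
np.save("trk_25.000.npy",d["color"])
m=viewer.capture("side"); print([np.round(x["point"]) for x in viewer.mark_of("tail","side")[:1]],[np.round(x["point"]) for x in viewer.mark_of("grip","side")[:1]])
E
python3 pc.py | tail -1
```

```text
23.8667 (np.float64(-0.009693470557436136), np.float64(2.9473291830957993)) [array([507., 128., 312.])]
23.9667 (np.float64(-0.008032574400889725), np.float64(3.0040311820360186)) [array([509., 132., 313.])]
24.0667 (np.float64(-0.010881826348939016), np.float64(2.9477552023848523)) [array([507., 132., 310.])]
[array([619., 130.,   3.])] [array([504., 128., 311.])]
25.000 [0.016 0.687]
```

The muffler is hanging still, the gripper is clear and the arm is at rest, so I'm handing in the job.

```bash
python3 -c "
from h import *
print(bot.sign_off())"
```

```text
the job is handed in; nothing more can be done
None
```

The muffler was drawn over the lip and its swing damped to about 0.002 rad. After about 7 s of quiet hanging I let go. Its tailpipe is about 2–3 mm from the middle of the 140 × 130 mm tray by my measurements, the gripper is clear, and the job was handed in at about 24 s of the 67 s allowed.

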